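# Stir drying ceramic packing clear of the pan's air vent

### The arm

A 6-joint arm with a two-finger parallel gripper is mounted at the origin on the work surface. World frame = base frame: x ahead of the robot, y to its left, z up, the work surface at z = 0. Lengths are in m, angles in rad, forces in N, time in s.
With the tool pointing down it reaches from about 0.35 to 0.85 m from the base axis. Payload 8.1 kg.
Tool frame: the origin (TCP) lies on the mounting face of the last link; the fingertips stand 186 mm ahead of it and the grasp point (between the pads) lies 167 mm ahead of it; z points along the fingers, y is the line along which they close (so a half turn about z gives the same grasp; the last joint's range is limited). The gripper opens to 93 mm and grips with 3 to 60 N. Pads are 15 mm wide; open, the fingers measure 128 mm over their backs; the gripper's body (75 mm by 188 mm) begins 65 mm behind the grasp point.
Start: joints at [1.263, 0.13, 1.488, -0, 1.523, -0.085], TCP at [0.133, 0.585, 0.405] pointing down, gripper open.
Joint ranges: [-2.96, 2.96], [-0.89, 2.26], [0.02, 2.5], [-1.34, 4.48], [0, 2.73], [-2.66, 2.66]. Speed limits (rad/s): [2.39, 2.39, 2.79, 3.14, 3.14, 3.14].

### API

Orientations are given as a rotation vector (axis times angle).
In Python, from plant import * gives the robot as it stands. The module is installed in compiled form; this text tells all that it offers.
- The arm moves only by the tool arm_command, never from a script. Its argument "increments" is a list of rows, each a list of 6 numbers: the shift along the tool's x, y, z in units of 0.2 m (1.0 is 0.2 m), then the turn, a rotation vector about the tool's x, y, z in units of pi rad (1.0 is pi rad). A call has exactly 5 rows; each row is the pose to reach, as a shift and turn from the pose commanded when the call began, along the tool's axes at that moment, turning the shorter way round; what a row does not reach only later rows make up. A row lasts 1/8 s, in which the tool goes at most 62.5 mm and 10.7 degrees, less where a joint would pass 70% of its speed; a pose out of reach is approached as far as the arm can. A call with a number of a shift or a turn outside -1 to 1 is refused whole. A call with a gripper value outside its range is refused whole. "fingers" is the closure, from -1 (fully open) to 1 (shut), set as the call begins (left out, the last holds). The fingers move at their own pace and stop on an object; "force" is the grip in N (left out, the last holds). Time passes only in rows, so rows that repeat a pose let the fingers close, or fill a call up. It gives the time, the measured TCP pose, the force, the opening and the grip force at its end, in the units of the state.
- read_state(): the state, without advancing time (a new reading comes with each control period).
- read_camera(name): name is "scene" or "top"; returns a dict with "image" (480x640x3 uint8, red, green, blue), "fx", "fy", "cx", "cy" (pixels), "T" (4x4, takes a point from camera to world coordinates). Camera axes: x right, y down, z forward; pixel columns grow to the right and rows downward; lengths in m; the calibration is good to about 2 mm. A picture is of the moment at which its call begins. There is no depth.
- close_job(): hands the job in; it is judged then, once.
The state is a dict: "t": time; "q": joint angles; "dq": joint speeds; "joint_torque": joint torques, N m; "tool_pos": TCP position; "orientation": TCP orientation; "force": force on the tool from outside, world axes, zero at the start; "wrist_torque": the same for the moment, N m; "opening": finger opening in m; "gripper_force": force on a finger pad.
Only numpy, scipy, OpenCV 4.12 (cv2) and the standard library are available. Lean on these libraries where they do the work, as an engineer would, in place of code of your own. Each camera call takes 0.05 s, during which the arm holds its last target. There are 200 camera calls.

### The job

The ceramic balls and rings in the steel pan cover its air vent: take the bent rod from its stand and, with its tip down near the pan's floor, stir them clockwise seen from above in circles round the middle, at least one full round counted from the pan's handle to the handle again, widening until none of them lies over any part of the vent. Keep them all on the pan's floor, do not touch them with the fingers, and leave the jar, beaker and carton alone. Finish with the rod let go, lying level in both notches of its stand as it was.

Things in the scene. Friction and masses are not known exactly. Their poses are not given: they have to be found in the camera images.
- pan: open round steel drying pan, fixed to the bench. Origin: centre of its underside, on the bench; z up. Outer diameter 158 mm, height 66 mm; inner diameter 147 mm, flat floor 6 mm above the origin, so 60 mm deep. Mid-floor a flush dark round air vent, 50 mm across. A short black handle, 14 mm thick, sticks out along +x to 120 mm from the centre, top at 60 mm
- rest: aluminium stand, fixed to the bench. Base 110 x 70 x 10 mm; posts 10 mm thick at x = -40 and +40 mm, each with a V notch open at the top, 20 mm wide at its flat floor, wider above; notch floors 64 mm, prong tops 85 mm above the bench. Origin: centre of underside; x from post to post, z up. 70 mm free between the posts, where the rod's handle can be gripped from above
- cradle (a point): point midway between the two notches where the rod's origin belongs, 75 mm above the bench (11 mm above the notch floors); axes as the stand's
- rod: bent stirring rod, 0.1 to 0.16 kg, at first level in the stand's notches, bent end hanging down on the stand's -x side. Origin: on the handle's axis near the balance point; grip here. Black handle: bar 14 mm wide (y), 22 mm tall (z), from x = -60 to +100 mm. At x = -60 a round steel rod 10 mm thick goes on, bent 30 degrees down: along (-0.866, 0, -0.5), 100 mm long, with a round end
- rod_tip (a point): end of the steel rod, at (-146.6, 0, -50) mm in the rod's frame. With the handle level it hangs only 50 mm below the handle, too little for the pan's depth: tilt the handle about 40 degrees, tip down, to reach the pan's floor
- jar: white plastic jar with black cap, 72 mm across, 110 mm tall, a bystander; origin at the centre of its underside
- beaker: small open glass beaker, 60 mm across, 75 mm tall, a bystander; origin at the centre of its underside
- carton: cardboard carton 90 x 60 x 70 mm, a bystander; origin at the centre of its underside
- ball1: white ceramic ball, 22 mm diameter, 16 g, loose on the pan's floor, at first over or near the vent; origin at its centre
- ball2: white ceramic ball, 22 mm diameter, 16 g, loose on the pan's floor, at first over or near the vent; origin at its centre
- ball3: white ceramic ball, 22 mm diameter, 16 g, loose on the pan's floor, at first over or near the vent; origin at its centre
- ball4: white ceramic ball, 22 mm diameter, 16 g, loose on the pan's floor, at first over or near the vent; origin at its centre
- ring1: white ceramic packing ring (short tube), 22 mm diameter, 20 mm long, 13 mm bore, 14 g, loose, at first standing on the pan's floor over or near the vent; origin at its centre; z along its bore
- ring2: white ceramic packing ring (short tube), 22 mm diameter, 20 mm long, 13 mm bore, 14 g, loose, at first standing on the pan's floor over or near the vent; origin at its centre; z along its bore
- ring3: white ceramic packing ring (short tube), 22 mm diameter, 20 mm long, 13 mm bore, 14 g, loose, at first standing on the pan's floor over or near the vent; origin at its centre; z along its bore
- ring4: white ceramic packing ring (short tube), 22 mm diameter, 20 mm long, 13 mm bore, 14 g, loose, at first standing on the pan's floor over or near the vent; origin at its centre; z along its bore
- ring5: white ceramic packing ring (short tube), 22 mm diameter, 20 mm long, 13 mm bore, 14 g, loose, at first standing on the pan's floor over or near the vent; origin at its centre; z along its bore

How it is judged:
On the way, in this order (a step that is already met when the one before it is completed fails the run):
1. the rod's tip, down near the pan's floor, is at the pan's handle (z of rod_tip in the frame of pan between 0 and 0.02 m and x of rod_tip in the frame of pan between 0.007 and 0.05 m and y of rod_tip in the frame of pan between -0.007 and 0.007 m).
2. the rod's tip, down near the pan's floor, is a quarter round (z of rod_tip in the frame of pan between 0 and 0.02 m and y of rod_tip in the frame of pan between -0.05 and -0.007 m and x of rod_tip in the frame of pan between -0.007 and 0.007 m).
3. the rod's tip, down near the pan's floor, is opposite the handle (z of rod_tip in the frame of pan between 0 and 0.02 m and x of rod_tip in the frame of pan between -0.05 and -0.007 m and y of rod_tip in the frame of pan between -0.007 and 0.007 m).
4. the rod's tip, down near the pan's floor, is three quarters round (z of rod_tip in the frame of pan between 0 and 0.02 m and y of rod_tip in the frame of pan between 0.007 and 0.05 m and x of rod_tip in the frame of pan between -0.007 and 0.007 m).
5. the rod's tip, down near the pan's floor, is back at the handle (all of step 1).
At the end, for the whole second after the job is handed in: All balls and rings at rest on the pan's floor, centres 35 to 75 mm from its axis; rod at rest in both notches, bent end down on the stand's -x side, level and in line within 0.12 rad, origin within 25 mm along, 8 mm across and 5 mm in height of the cradle point (horizontal distance between ball1 and pan between 0.035 and 0.075 m and z of each of ball1, ball2, ball3, ball4, ring1, ring2, ring3, ring4, ring5 in the frame of pan below 0.025 m and linear speed of each of ball1, ball2, ball3, ball4, ring1, ring2, ring3, ring4, ring5 below 0.03 m/s and horizontal distance between ball2 and pan between 0.035 and 0.075 m and horizontal distance between ball3 and pan between 0.035 and 0.075 m and horizontal distance between ball4 and pan between 0.035 and 0.075 m and horizontal distance between ring1 and pan between 0.035 and 0.075 m and horizontal distance between ring2 and pan between 0.035 and 0.075 m and horizontal distance between ring3 and pan between 0.035 and 0.075 m and horizontal distance between ring4 and pan between 0.035 and 0.075 m and horizontal distance between ring5 and pan between 0.035 and 0.075 m and z of rod in the frame of cradle between -0.005 and 0.005 m and y of rod in the frame of cradle between -0.008 and 0.008 m and x of rod in the frame of cradle between -0.025 and 0.025 m and x of rod_tip in the frame of cradle below -0.1 m and angle between the x axis of rod and the x axis of rest, either way round below 0.12 rad and angle between rod's own z axis and vertical below 0.12 rad and linear speed of rod below 0.02 m/s); the robot touches nothing.
It fails at once if a finger touches a ball or ring (contact force between the fingers and ball1 above 0.5 N or contact force between the fingers and ball2 above 0.5 N or contact force between the fingers and ball3 above 0.5 N or contact force between the fingers and ball4 above 0.5 N or contact force between the fingers and ring1 above 0.5 N or contact force between the fingers and ring2 above 0.5 N or contact force between the fingers and ring3 above 0.5 N or contact force between the fingers and ring4 above 0.5 N or contact force between the fingers and ring5 above 0.5 N).
It fails at once if the jar, beaker or carton is shifted by more than 20 mm or tipped (distance of any of jar, beaker, carton from where it was at the start of the episode above 0.02 m or angle between any of jar, beaker, carton's own z axis and vertical above 0.3 rad).
It also fails if it takes over 72 s, if anything falls off the work surface, if the arm or the gripper's body presses on something with over 40 N, if the wrist force passes 120 N, or if a joint passes its speed limit or range.

## Working session

There is one attempt and no reset: what is moved stays moved. The work goes in short steps, Python scripts to look and compute and a tool call to move; the robot and the scene stay as the last step left them, time stands still between calls to the robot, and variables do not carry over. Pictures are saved under pics/ and viewed, at most 10 in all, crops included, and the job is handed in when it is done.

Besides the shell and the picture viewer there is one more tool, called after "Call:" by a JSON object that holds its "fn" and its "kwargs", one argument or row to a line. arm_command: Moves the arm, as the interface text tells. Shifts and turns lie within -1 to 1; 1 stands for 0.2 m of shift or pi rad of turn. Its arguments: {"type":"object","properties":{"increments":{"type":"array","items":{"type":"array","items":{"type":"number","minimum":-1,"maximum":1}}},"fingers":{"type":"number"},"force":{"type":"number"}},"required":["increments"]}

```bash
mkdir -p pics; python3 - <<'E'
from plant import *
import cv2
s=read_state();print(s)
for n in("scene","top"):
    c=read_camera(n);cv2.imwrite(f"pics/{n}0.png",c["image"][:,:,::-1]);print(n,c["fx"],c["fy"],c["cx"],c["cy"],c["T"].round(4).tolist())
E
```

```text
{'t': 0.0, 'q': array([ 1.26258721e+00,  1.31154509e-01,  1.48925290e+00, -1.06829888e-05,
        1.52299807e+00, -8.53788520e-02]), 'dq': array([-0.00091769,  0.00069143, -0.00061519, -0.00111432,  0.00125092,
        0.00229112]), 'joint_torque': array([-1.37414185e-05, -5.59860528e+01, -4.91740143e+01,  7.65945297e-02,
        3.58372531e-02, -1.07894678e-04]), 'tool_pos': array([0.13249443, 0.58495961, 0.4037056 ]), 'orientation': array([-3.49258065e-01, -3.12177100e+00,  2.79558371e-03]), 'force': array([ 0.37081795, -0.5605049 , -0.4123002 ]), 'wrist_torque': array([-0.03207292, -0.03587572, -0.00223953]), 'gripper_force': 0.0, 'opening': 0.09301188228186717}
scene 471.55728961270114 471.55728961270114 325.60648481276803 239.9981075787646 [[-0.0815, 0.6515, -0.7542, 1.1652], [0.9967, 0.0509, -0.0638, 0.0473], [-0.0031, -0.7569, -0.6535, 0.6302], [0.0, 0.0, 0.0, 1.0]]
top 487.59222561839704 487.59222561839704 323.43157211885244 241.02580538230316 [[-0.0254, -0.9864, 0.1626, 0.4121], [-0.9993, 0.0206, -0.0312, 0.0065], [0.0275, -0.1632, -0.9862, 0.8288], [0.0, 0.0, 0.0, 1.0]]
```

View pics/top0.png

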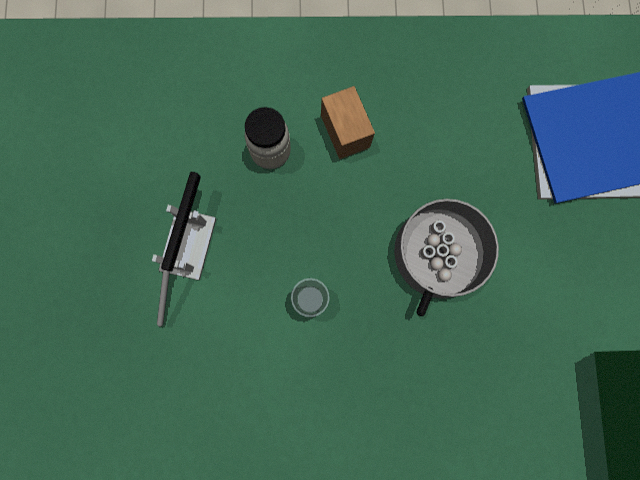

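View pics/scene0.png

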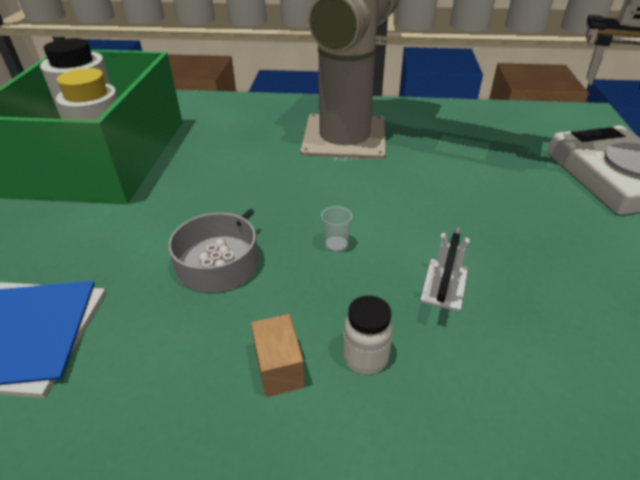

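The top view shows the stand and rod around (180,240), with the bent tip at (160,325). The pan is around (449,248) with its handle end at (422,312), the beaker at (310,298), the jar at (267,135) and the carton at (347,122). I'll enlarge the stand and the pan.

```bash
python3 - <<'E'
import cv2,numpy as np
i=cv2.imread("pics/top0.png")
a=cv2.resize(i[165:335,130:230],None,fx=3.5,fy=3.5,interpolation=cv2.INTER_CUBIC)
b=cv2.resize(i[190:320,390:510],None,fx=3.5,fy=3.5,interpolation=cv2.INTER_CUBIC)
o=np.zeros((595,780,3),np.uint8);o[:a.shape[0],:a.shape[1]]=a;o[:b.shape[0],355:355+b.shape[1]]=b
cv2.imwrite("pics/crop0.png",o)
E
```

```text
(no output)
```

View pics/crop0.png

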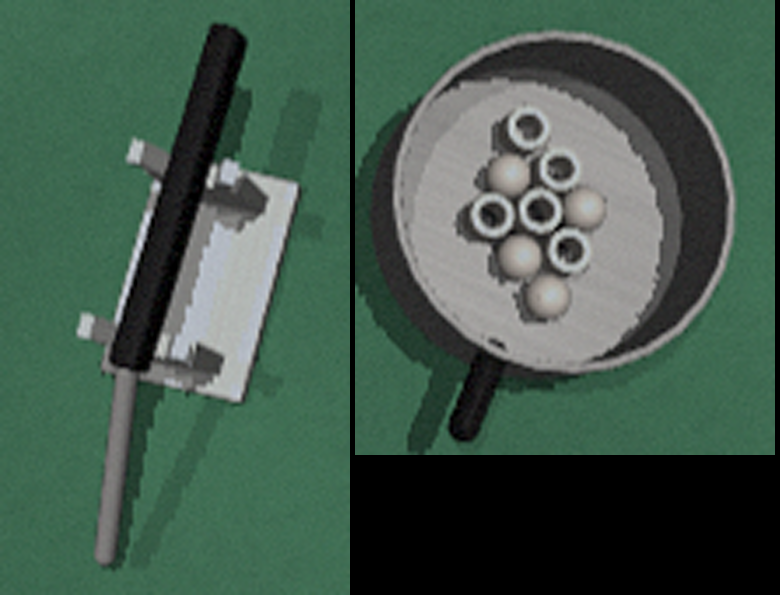

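```bash
cat > h.py <<'E'
import numpy as np
from scipy.spatial.transform import Rotation as R
K=dict(top=(487.59222561839704,323.43157211885244,241.02580538230316,np.array([[-0.0254,-0.9864,0.1626,0.4121],[-0.9993,0.0206,-0.0312,0.0065],[0.0275,-0.1632,-0.9862,0.8288]])),
scene=(471.55728961270114,325.60648481276803,239.9981075787646,np.array([[-0.0815,0.6515,-0.7542,1.1652],[0.9967,0.0509,-0.0638,0.0473],[-0.0031,-0.7569,-0.6535,0.6302]])))
def ray(n,u,v,z):
    f,cx,cy,T=K[n];d=T[:,:3]@[(u-cx)/f,(v-cy)/f,1];return T[:,3]+d*(z-T[2,3])/d[2]
def proj(n,p):
    f,cx,cy,T=K[n];c=T[:,:3].T@(np.asarray(p)-T[:,3]);return c[:2]/c[2]*f+[cx,cy]
E
python3 - <<'E'
from h import *
L=lambda u,v,z:ray("top",u/3.5+130,v/3.5+165,z)
P=lambda u,v,z:ray("top",(u-355)/3.5+390,v/3.5+190,z)
pr=lambda *a:print(*[np.round(x,4) for x in a])
a=L(131,367,.075);b=L(230,28,.083);t=L(105,560,.028)
pr("rod",a,b,np.linalg.norm((b-a)[:2]),np.degrees(np.arctan2(*(b-a)[1::-1])));u=(b-a)/np.linalg.norm(b-a)
pr("origin",a+u*.06,"tip",t,np.linalg.norm((t-a)[:2]))
pl=[L(135,152,.085),L(229,170,.085),L(86,326,.085)]
pr("prongs",*pl)
base=[L(298,183,.01),L(241,402,.01),L(105,372,.01)]
pr("base",*base)
# pan
for e in [(396,200),(733,205),(562,33),(565,371)]: pr(P(*e,.066))
c=(P(396,200,.066)+P(733,205,.066)+P(562,33,.066)+P(565,371,.066))/4
h=P(463,438,.053)
pr("pan",c,"handle",h,np.linalg.norm((h-c)[:2]),np.degrees(np.arctan2(*(h-c)[1::-1])))
for nm,e in dict(b1=(510,174),b2=(585,209),b3=(520,256),b4=(549,296)).items():
  pr(nm,(P(*e,.017)-c)[:2])
for nm,e in dict(r1=(528,129),r2=(559,169),r3=(493,214),r4=(541,209),r5=(571,251)).items():
  pr(nm,(P(*e,.026)-c)[:2])
print("beaker",ray("top",310,298,.04),"jar",ray("top",266,125,.11),"carton",ray("top",347,110,.07))
# scene check
print(proj("scene",c+[0,0,0]))
E
```

```text
Traceback (most recent call last):
numpy._core._exceptions._UFuncNoLoopError: ufunc 'multiply' did not contain a loop with signature matching types (dtype('<U3'), dtype('float64')) -> None
```

```bash
python3 - <<'E'
from h import *
np.set_printoptions(precision=4,suppress=True)
L=lambda u,v,z:ray("top",u/3.5+130,v/3.5+165,z)
P=lambda u,v,z:ray("top",(u-355)/3.5+390,v/3.5+190,z)
pr=print
a=L(131,367,.075);b=L(230,28,.083);t=L(105,560,.028)
pr("rod",a,b,np.linalg.norm((b-a)[:2]),np.degrees(np.arctan2(*(b-a)[1::-1])));u=(b-a)/np.linalg.norm(b-a)
pr("origin",a+u*.06,"tip",t,np.linalg.norm((t-a)[:2]))
pr("prongs",L(135,152,.085),L(229,170,.085),L(86,326,.085))
pr("base",L(298,183,.01),L(241,402,.01),L(105,372,.01))
E4=[P(*e,.066) for e in [(396,200),(733,205),(562,33),(565,371)]]
c=sum(E4)/4;pr(*E4)
h=P(463,438,.053)
pr("pan",c,"handle",h,np.linalg.norm((h-c)[:2]),np.degrees(np.arctan2(*(h-c)[1::-1])))
for nm,e in dict(b1=(510,174),b2=(585,209),b3=(520,256),b4=(549,296)).items(): pr(nm,(P(*e,.017)-c)[:2])
for nm,e in dict(r1=(528,129),r2=(559,169),r3=(493,214),r4=(541,209),r5=(571,251)).items(): pr(nm,(P(*e,.026)-c)[:2])
pr("beaker",ray("top",310,298,.04),"jar",ray("top",266,125,.11),"carton",ray("top",347,110,.07))
E
```

```text
rod [0.4964 0.2239 0.075 ] [0.6479 0.1814 0.083 ] 0.157289944332093 -15.659760989071776
origin [0.5541 0.2077 0.078 ] tip [0.4131 0.2469 0.028 ] 0.08649286353940604
prongs [0.5909 0.2218 0.085 ] [0.582  0.1803 0.085 ] [0.5137 0.2409 0.085 ]
base [0.592  0.1643 0.01  ] [0.4858 0.1902 0.01  ] [0.5016 0.2549 0.01  ]
[ 0.5254 -0.1419  0.066 ] [ 0.5198 -0.2964  0.066 ] [ 0.6019 -0.2232  0.066 ] [ 0.4464 -0.214   0.066 ]
pan [ 0.5234 -0.2188  0.066 ] handle [ 0.418  -0.1692  0.053 ] 0.116526733537552 154.79196195556557
b1 [0.0209 0.0111]
b2 [ 0.0029 -0.0244]
b3 [-0.0192  0.0088]
b4 [-0.0388 -0.004 ]
r1 [0.0412 0.0034]
r2 [ 0.0214 -0.0104]
r3 [0.0002 0.0229]
r4 [ 0.0021 -0.0004]
r5 [-0.0184 -0.0134]
beaker [0.4498 0.0055 0.04  ] jar [0.7148 0.0682 0.11  ] carton [ 0.756  -0.0621  0.07  ]
```

```bash
cat >> h.py <<'E'
PAN=np.array([.5234,-.2188,0]);HX=np.array([-.905,.426,0]);HY=np.array([-.426,-.905,0])
def rodR(yaw,tilt): # rod frame in world; tilt>0 tip down (deg)
    return R.from_euler('z',yaw,degrees=True)*R.from_euler('y',-tilt,degrees=True)
def tcp(rodp,rr): # tool pose holding rod origin at rodp
    t=rr*R.from_matrix(np.diag([-1.,1,-1])); return rodp-t.apply([0,0,.167]),t
def rows(p0,r0,targets):
    return [np.r_[r0.inv().apply(p-p0)/.2,(r0.inv()*r).as_rotvec()/np.pi].round(3).tolist() for p,r in targets]
E
python3 - <<'E'
from h import *
from plant import read_state
s=read_state();p0=s["tool_pos"];r0=R.from_rotvec(s["orientation"])
g=np.array([.5543,.2081,.075])
for dz in(.1,0): print(rows(p0,r0,[tcp(g+[0,0,dz],rodR(-15.2,0))]))
E
```

```text
[[-2.473, -1.371, 0.311, -0.001, -0.0, 0.013]]
[[-2.473, -1.37, 0.811, -0.001, -0.0, 0.013]]
```

Call:
{"fn": "arm_command", "kwargs": {
  "increments": [
    [-0.25,-0.14,0.03,0,0,0],
    [-0.5,-0.28,0.06,0,0,0],
    [-0.7,-0.4,0.1,0,0,0],
    [-0.9,-0.5,0.12,0,0,0],
    [-0.98,-0.545,0.12,0,0,0]
  ],
  "fingers": -1,
  "force": 60
}}

```text
t: 0.72
tool_pos: [0.3009, 0.434, 0.3799]
orientation: [-0.353, -3.121, 0.002]
force: [0.4, 1.4, -0.3]
opening: 0.0929
gripper_force: 0.0
```

Call:
{"fn": "arm_command", "kwargs": {
  "increments": [
    [-0.25,-0.14,0.03,0,0,0],
    [-0.5,-0.28,0.06,0,0,0],
    [-0.7,-0.4,0.1,0,0,0],
    [-0.9,-0.5,0.12,0,0,0],
    [-0.98,-0.545,0.12,0,0,0]
  ]
}}

```text
t: 1.35
tool_pos: [0.4678, 0.2849, 0.3562]
orientation: [-0.352, -3.121, 0.001]
force: [-0.1, -1.0, 1.1]
opening: 0.0927
gripper_force: 0.0
```

Call:
{"fn": "arm_command", "kwargs": {
  "increments": [
    [-0.2,-0.12,0.03,0,0,0],
    [-0.4,-0.22,0.07,0,0,0.006],
    [-0.513,-0.281,0.07,0,0,0.013],
    [-0.513,-0.281,0.07,0,0,0.013],
    [-0.513,-0.281,0.07,0,0,0.013]
  ]
}}

```text
t: 1.98
tool_pos: [0.5538, 0.2095, 0.343]
orientation: [-0.412, -3.114, -0.001]
force: [-0.4, -0.9, -0.7]
opening: 0.0929
gripper_force: 0.0
```

```bash
python3 - <<'E'
from h import *
from plant import *
import cv2
s=read_state();p0=s["tool_pos"];r0=R.from_rotvec(s["orientation"]);print(s["t"],p0,s["q"].round(2))
g=np.array([.5543,.2081,.075])
print(rows(p0,r0,[tcp(g,rodR(-15.2,0))]))
c=read_camera("scene");i=c["image"][:,:,::-1]
cv2.imwrite("pics/s1.png",cv2.resize(i[120:340,340:560],None,fx=2.7,fy=2.7,interpolation=cv2.INTER_CUBIC))
E
```

```text
1.975 [0.55379642 0.20949222 0.34304035] [ 0.27  0.15  1.59  0.    1.41 -1.03]
[[-0.004, -0.006, 0.505, 0.0, -0.0, 0.001]]
```

View pics/s1.png

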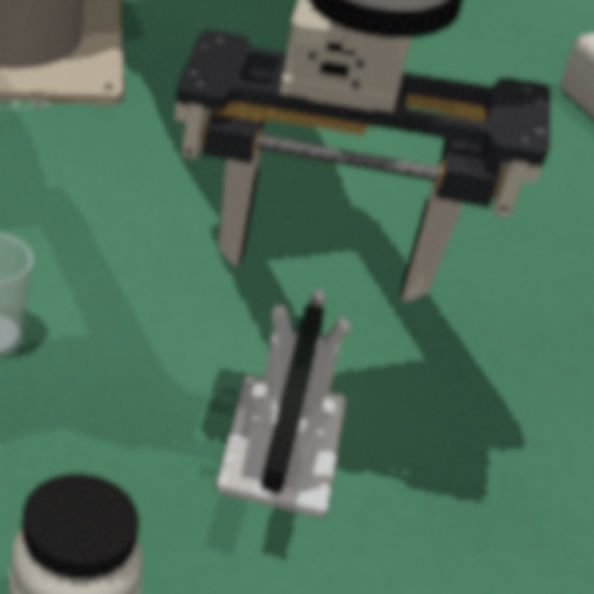

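The open fingers, at crop (232,255) and (418,290), straddle the black handle between the posts. I'll descend and grip.

Call:
{"fn": "arm_command", "kwargs": {
  "increments": [
    [0,-0.004,0.15,0,0,0],
    [-0.002,-0.006,0.3,0,0,0],
    [-0.003,-0.006,0.42,0,0,0],
    [-0.003,-0.006,0.5,0,0,0],
    [-0.003,-0.006,0.505,0,0,0]
  ]
}}

```text
t: 2.65
tool_pos: [0.5537, 0.2076, 0.2407]
orientation: [-0.411, -3.112, 0.001]
force: [-0.2, -0.4, 0.2]
opening: 0.0929
gripper_force: 0.0
```

Call:
{"fn": "arm_command", "kwargs": {
  "increments": [
    [0,0,0,0,0,0],
    [0,0,0,0,0,0],
    [0,0,0,0,0,0],
    [0,0,0,0,0,0],
    [0,0,0,0,0,0]
  ],
  "fingers": 1,
  "force": 60
}}

```text
t: 3.28
tool_pos: [0.5547, 0.2071, 0.2419]
orientation: [0.413, 3.114, 0.0]
force: [0.2, -0.3, -0.3]
opening: 0.0474
gripper_force: 0.0
```

Call:
{"fn": "arm_command", "kwargs": {
  "increments": [
    [0,0,0,0,0,0],
    [0,0,0,0,0,0],
    [0,0,0,0,0,0],
    [0,0,0,0,0,0],
    [0,0,0,0,0,0]
  ]
}}

```text
t: 3.9
tool_pos: [0.5546, 0.2073, 0.2417]
orientation: [0.413, 3.114, 0.0]
force: [1.2, 0.4, -0.6]
opening: 0.0137
gripper_force: 60.0
```

```bash
python3 - <<'E'
from h import *
from plant import *
s=read_state();p0=s["tool_pos"];r0=R.from_rotvec(s["orientation"]);print(s["t"],p0,s["opening"],s["force"],r0.as_matrix().round(3).tolist())
E
```

```text
3.9 [0.55464236 0.20726134 0.24174461] 0.013735600076978879 [ 1.18542644  0.41720537 -0.57785744] [[-0.965, 0.261, 0.0], [0.261, 0.965, 0.0], [-0.0, 0.0, -1.0]]
```

```bash
cat >> h.py <<'E'
TIP=np.array([-.1466,0,-.05]);YAW=-15.2
def rod_for_tip(x,y,z,tilt=40): # pan frame tip -> tool pose
    rr=rodR(YAW,tilt);return tcp(PAN+x*HX+y*HY+[0,0,z]-rr.apply(TIP),rr)
def calls(p0,r0,T,nd=3):
    while len(T)%5:T=T+[T[-1]]
    for k in range(0,len(T),5):
        out=[]
        for p,r in T[k:k+5]:
            v=np.r_[r0.inv().apply(p-p0)/.2,(r0.inv()*r).as_rotvec()/np.pi].round(nd)+0;out.append(v.tolist())
        print(out)
        v=np.array(out[-1]);p0=p0+r0.apply(v[:3]*.2);r0=r0*R.from_rotvec(v[3:]*np.pi)
E
python3 - <<'E'
from h import *
from plant import *
s=read_state();p0=s["tool_pos"];r0=R.from_rotvec(s["orientation"])
g=p0-[0,0,.167]
T=[tcp(g+[0,0,h],rodR(YAW,0)) for h in(.02,.06,.11,.15,.17)]
e=PAN+.044*HX-.002*HY+[0,0,.105]-rodR(YAW,40).apply(TIP)
b=g+[0,0,.17];n=10
for k in range(1,n+1):
    f=k/n; T.append(tcp(b+(e-b)*f,rodR(YAW,40*max(0,f-.5)*2)))
T+=[T[-1]]*5
calls(p0,r0,T); print(e)
E
```

```text
[[0.0, 0.0, -0.1, 0.0, 0.0, 0.001], [0.0, 0.0, -0.3, 0.0, 0.0, 0.001], [0.0, 0.0, -0.55, 0.0, 0.0, 0.001], [0.0, 0.0, -0.75, 0.0, 0.0, 0.001], [0.0, 0.0, -0.85, 0.0, 0.0, 0.001]]
[[-0.06, -0.205, 0.004, 0.0, 0.0, 0.0], [-0.119, -0.409, 0.007, 0.0, 0.0, 0.0], [-0.179, -0.614, 0.011, 0.0, 0.0, 0.0], [-0.239, -0.819, 0.014, 0.0, 0.0, 0.0], [-0.298, -1.024, 0.018, 0.0, 0.0, 0.0]]
[[0.056, -0.205, 0.012, 0.0, -0.044, 0.0], [0.11, -0.41, 0.039, 0.0, -0.089, 0.0], [0.16, -0.615, 0.083, 0.0, -0.133, 0.0], [0.203, -0.819, 0.141, 0.0, -0.178, 0.0], [0.238, -1.024, 0.213, 0.0, -0.222, 0.0]]
[[0.0, 0.0, 0.0, 0.0, 0.0, 0.0], [0.0, 0.0, 0.0, 0.0, 0.0, 0.0], [0.0, 0.0, 0.0, 0.0, 0.0, 0.0], [0.0, 0.0, 0.0, 0.0, 0.0, 0.0], [0.0, 0.0, 0.0, 0.0, 0.0, 0.0]]
[ 0.56179036 -0.2192638   0.23753489]
```

Call:
{"fn": "arm_command", "kwargs": {
  "increments": [
    [0,0,-0.1,0,0,0],
    [0,0,-0.3,0,0,0],
    [0,0,-0.55,0,0,0],
    [0,0,-0.75,0,0,0],
    [0,0,-0.85,0,0,0]
  ]
}}

```text
t: 4.53
tool_pos: [0.5549, 0.2072, 0.4161]
orientation: [0.412, 3.11, 0.003]
force: [1.2, -0.5, -0.9]
opening: 0.0135
gripper_force: 60.0
```

Call:
{"fn": "arm_command", "kwargs": {
  "increments": [
    [-0.06,-0.2,0,0,0,0],
    [-0.12,-0.4,0.005,0,0,0],
    [-0.18,-0.6,0.01,0,0,0],
    [-0.24,-0.8,0.015,0,0,0],
    [-0.298,-1.0,0.018,0,0,0]
  ]
}}

```text
t: 5.15
tool_pos: [0.5596, -0.0028, 0.4075]
orientation: [-0.413, -3.113, 0.0]
force: [1.2, -0.9, -1.9]
opening: 0.0134
gripper_force: 60.0
```

Call:
{"fn": "arm_command", "kwargs": {
  "increments": [
    [0.056,-0.2,0.012,0,-0.044,0],
    [0.11,-0.41,0.039,0,-0.089,0],
    [0.16,-0.615,0.083,0,-0.133,0],
    [0.203,-0.82,0.141,0,-0.178,0],
    [0.238,-1.0,0.213,0,-0.222,0]
  ]
}}

```text
t: 5.78
tool_pos: [0.4609, -0.1831, 0.365]
orientation: [0.322, 2.423, -0.119]
force: [1.1, 0.7, -1.9]
opening: 0.0139
gripper_force: 60.0
```

Call:
{"fn": "arm_command", "kwargs": {
  "increments": [
    [0,-0.048,0,0,0,0],
    [0,-0.048,0,0,0,0],
    [0,-0.048,0,0,0,0],
    [0,-0.048,0,0,0,0],
    [0,-0.048,0,0,0,0]
  ]
}}

```text
t: 6.4
tool_pos: [0.46, -0.1908, 0.3659]
orientation: [0.32, 2.427, -0.116]
force: [-0.3, 0.1, -1.5]
opening: 0.0135
gripper_force: 60.0
```

```bash
python3 - <<'E'
from h import *
from plant import *
import cv2
np.set_printoptions(precision=4,suppress=True)
s=read_state();p0=s["tool_pos"];r0=R.from_rotvec(s["orientation"]);print(s["t"],p0,s["opening"],s["force"],s["q"])
tp,tr=rod_for_tip(.044,-.002,.105);print(rows(p0,r0,[(tp,tr)]))
rr=r0*R.from_matrix(np.diag([-1.,1,-1]));g=p0+r0.apply([0,0,.167])
tip=g+rr.apply(TIP);print("tip",tip,proj("top",tip),proj("scene",tip))
a=read_camera("top")["image"];b=read_camera("scene")["image"]
A=cv2.resize(a[170:330,380:520],None,fx=2.8,fy=2.8,interpolation=cv2.INTER_CUBIC)
B=cv2.resize(b[130:290,160:300],None,fx=2.8,fy=2.8,interpolation=cv2.INTER_CUBIC)
cv2.imwrite("pics/s2.png",np.hstack([A,B])[:,:,::-1])
E
```

```text
6.4 [ 0.46   -0.1908  0.3659] 0.0134809630145534 [-0.3342  0.0731 -1.4742] [-0.5723 -0.4704  2.1744  0.2811  0.7843 -2.0133]
[[0.008, -0.004, -0.004, 0.001, -0.0, 0.001]]
tip [ 0.4861 -0.1978  0.1054] [444.9742 268.2755] [224.1545 208.7351]
```

View pics/s2.png

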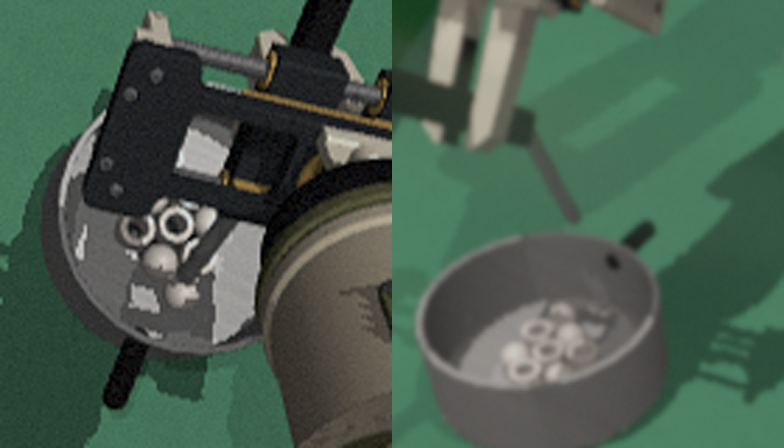

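The tip shows at crop (185,278), about pixel (446,269), within 1.5 mm of the prediction, so the rod is firmly held. The entry spot beside the pan's handle is clear. Next I'll lower the tip and push inward.

```bash
cat > spiral.py <<'E'
from h import *
from plant import *
s=read_state();p0=s["tool_pos"];r0=R.from_rotvec(s["orientation"])
z=.014
T=[rod_for_tip(.046,-.003,h) for h in (.09,.06,.035,.02,z)]
xs=[.046,.042,.035,.028,.021,.015,.012]
T+=[rod_for_tip(x,-.002*x/.046,z) for x in xs]
n=0;N=15;tot=28
for k in range(1,tot+1):
    a=-2*np.pi*k/N;rad=.012+.007*k/N
    T.append(rod_for_tip(rad*np.cos(a),rad*np.sin(a),z))
# orientation kept as is: only shifts
T=[(p,r0) for p,r in T]
calls(p0,r0,T,3)
E
python3 spiral.py | sed 's/, 0.0, 0.0, 0.0\]/]/g'
```

```text
[[0.061, 0.004, 0.048], [0.158, 0.004, 0.163], [0.238, 0.004, 0.259], [0.286, 0.004, 0.316], [0.305, 0.004, 0.339]]
[[0.001, -0.005, -0.001], [-0.014, -0.009, 0.012], [-0.04, -0.017, 0.034], [-0.066, -0.024, 0.056], [-0.093, -0.032, 0.078]]
[[-0.022, -0.007, 0.019], [-0.033, -0.01, 0.028], [-0.039, 0.012, 0.033], [-0.052, 0.032, 0.044], [-0.071, 0.043, 0.06]]
[[-0.022, 0.0, 0.018], [-0.043, -0.011, 0.035], [-0.058, -0.034, 0.049], [-0.066, -0.064, 0.055], [-0.063, -0.096, 0.053]]
[[0.013, -0.029, -0.011], [0.034, -0.049, -0.029], [0.06, -0.056, -0.051], [0.088, -0.048, -0.074], [0.11, -0.026, -0.093]]
[[0.015, 0.034, -0.012], [0.017, 0.073, -0.014], [0.007, 0.111, -0.006], [-0.014, 0.141, 0.012], [-0.044, 0.157, 0.037]]
[[-0.033, -0.001, 0.027], [-0.063, -0.02, 0.053], [-0.086, -0.054, 0.072], [-0.096, -0.098, 0.08], [-0.091, -0.144, 0.076]]
[[0.019, -0.041, -0.016], [0.05, -0.068, -0.041], [0.087, -0.078, -0.073], [0.125, -0.066, -0.105], [0.157, -0.034, -0.131]]
```

Call:
{"fn": "arm_command", "kwargs": {
  "increments": [
    [0.061,0.004,0.048,0,0,0],
    [0.158,0.004,0.163,0,0,0],
    [0.238,0.004,0.259,0,0,0],
    [0.286,0.004,0.316,0,0,0],
    [0.305,0.004,0.339,0,0,0]
  ]
}}

```text
t: 7.12
tool_pos: [0.4561, -0.1896, 0.2729]
orientation: [0.322, 2.428, -0.116]
force: [0.8, 0.3, -0.3]
opening: 0.0134
gripper_force: 60.0
```

Call:
{"fn": "arm_command", "kwargs": {
  "increments": [
    [0.001,-0.005,-0.001,0,0,0],
    [-0.014,-0.009,0.012,0,0,0],
    [-0.04,-0.017,0.034,0,0,0],
    [-0.066,-0.024,0.056,0,0,0],
    [-0.093,-0.032,0.078,0,0,0]
  ]
}}

```text
t: 7.75
tool_pos: [0.479, -0.2026, 0.2748]
orientation: [0.321, 2.426, -0.117]
force: [-2.7, 1.2, 3.5]
opening: 0.0137
gripper_force: 60.0
```

Call:
{"fn": "arm_command", "kwargs": {
  "increments": [
    [-0.022,-0.007,0.019,0,0,0],
    [-0.033,-0.01,0.028,0,0,0],
    [-0.039,0.012,0.033,0,0,0],
    [-0.052,0.032,0.044,0,0,0],
    [-0.071,0.043,0.06,0,0,0]
  ]
}}

```text
t: 8.38
tool_pos: [0.4987, -0.1984, 0.2741]
orientation: [0.321, 2.427, -0.117]
force: [0.3, 0.4, -1.2]
opening: 0.0136
gripper_force: 60.0
```

```bash
cat > chk.py <<'E'
from h import *
from plant import *
np.set_printoptions(precision=4,suppress=True)
s=read_state();p0=s["tool_pos"];r0=R.from_rotvec(s["orientation"])
rr=r0*R.from_matrix(np.diag([-1.,1,-1]));tip=p0+r0.apply([0,0,.167])+rr.apply(TIP);d=tip-PAN
print("t",s["t"],"tip pan frame",d@HX,d@HY,d[2],"F",s["force"],s["opening"])
E
python3 chk.py
```

```text
t 8.375 tip pan frame 0.004481975617028086 -0.012639933454267447 0.013574343160029506 F [ 0.346   0.4393 -1.1881] 0.013601509604930537
```

Forces are small and tracking is good. Continuing the widening circles.

Call:
{"fn": "arm_command", "kwargs": {
  "increments": [
    [-0.022,0,0.018,0,0,0],
    [-0.043,-0.011,0.035,0,0,0],
    [-0.058,-0.034,0.049,0,0,0],
    [-0.066,-0.064,0.055,0,0,0],
    [-0.063,-0.096,0.053,0,0,0]
  ]
}}

```text
t: 9.0
tool_pos: [0.5094, -0.2223, 0.2743]
orientation: [0.322, 2.426, -0.117]
force: [-0.1, 0.8, -1.2]
opening: 0.0135
gripper_force: 60.0
```

Call:
{"fn": "arm_command", "kwargs": {
  "increments": [
    [0.013,-0.029,-0.011,0,0,0],
    [0.034,-0.049,-0.029,0,0,0],
    [0.06,-0.056,-0.051,0,0,0],
    [0.088,-0.048,-0.074,0,0,0],
    [0.11,-0.026,-0.093,0,0,0]
  ]
}}

```text
t: 9.62
tool_pos: [0.4797, -0.2188, 0.2744]
orientation: [0.322, 2.426, -0.117]
force: [0.0, 0.4, -1.5]
opening: 0.0138
gripper_force: 60.0
```

Call:
{"fn": "arm_command", "kwargs": {
  "increments": [
    [0.015,0.034,-0.012,0,0,0],
    [0.017,0.073,-0.014,0,0,0],
    [0.007,0.111,-0.006,0,0,0],
    [-0.014,0.141,0.012,0,0,0],
    [-0.044,0.157,0.037,0,0,0]
  ]
}}

```text
t: 10.25
tool_pos: [0.5002, -0.1915, 0.2744]
orientation: [0.321, 2.426, -0.117]
force: [-0.1, -0.6, -1.0]
opening: 0.0135
gripper_force: 60.0
```

Call:
{"fn": "arm_command", "kwargs": {
  "increments": [
    [-0.033,-0.001,0.027,0,0,0],
    [-0.063,-0.02,0.053,0,0,0],
    [-0.086,-0.054,0.072,0,0,0],
    [-0.096,-0.098,0.08,0,0,0],
    [-0.091,-0.144,0.076,0,0,0]
  ]
}}

```text
t: 10.88
tool_pos: [0.5147, -0.2267, 0.2743]
orientation: [0.322, 2.427, -0.117]
force: [-0.5, -0.4, -1.3]
opening: 0.0137
gripper_force: 60.0
```

Call:
{"fn": "arm_command", "kwargs": {
  "increments": [
    [0.019,-0.041,-0.016,0,0,0],
    [0.05,-0.068,-0.041,0,0,0],
    [0.087,-0.078,-0.073,0,0,0],
    [0.125,-0.066,-0.105,0,0,0],
    [0.157,-0.034,-0.131,0,0,0]
  ]
}}

```text
t: 11.5
tool_pos: [0.473, -0.2213, 0.2743]
orientation: [0.322, 2.426, -0.117]
force: [-0.1, 0.5, -0.1]
opening: 0.0136
gripper_force: 60.0
```

```bash
python3 chk.py; python3 - <<'E'
from h import *
from plant import *
import cv2
b=read_camera("scene")["image"];a=read_camera("top")["image"]
A=cv2.resize(a[170:330,380:520],None,fx=2.8,fy=2.8,interpolation=cv2.INTER_CUBIC)
B=cv2.resize(b[190:300,160:270],(448,448),interpolation=cv2.INTER_CUBIC)
o=np.hstack([A[:,:350],B]);cv2.imwrite("pics/s3.png",o[:,:,::-1])
s=read_state();p0=s["tool_pos"];r0=R.from_rotvec(s["orientation"])
T=[];N=15
for k in range(29,29+47):
    a=-2*np.pi*k/N;rad=min(.012+.007*k/N,.036)
    T.append((rod_for_tip(rad*np.cos(a),rad*np.sin(a),.014)[0],r0))
calls(p0,r0,T)
E
```

```text
t 11.5 tip pan frame 0.017980044888353915 0.019003774299965144 0.01385677346387107 F [-0.0861  0.4547 -0.0776] 0.013619346058080139
[[0.014, 0.044, -0.014, 0.0, 0.0, 0.0], [0.017, 0.098, -0.016, 0.0, 0.0, 0.0], [0.003, 0.149, -0.005, 0.0, 0.0, 0.0], [-0.027, 0.189, 0.02, 0.0, 0.0, 0.0], [-0.067, 0.211, 0.054, 0.0, 0.0, 0.0]]
[[-0.044, -0.002, 0.037, 0.0, 0.0, 0.0], [-0.085, -0.028, 0.07, 0.0, 0.0, 0.0], [-0.114, -0.073, 0.095, 0.0, 0.0, 0.0], [-0.127, -0.131, 0.106, 0.0, 0.0, 0.0], [-0.12, -0.192, 0.1, 0.0, 0.0, 0.0]]
[[0.025, -0.053, -0.021, 0.0, 0.0, 0.0], [0.066, -0.088, -0.055, 0.0, 0.0, 0.0], [0.114, -0.099, -0.095, 0.0, 0.0, 0.0], [0.163, -0.084, -0.136, 0.0, 0.0, 0.0], [0.203, -0.043, -0.17, 0.0, 0.0, 0.0]]
[[0.024, 0.06, -0.02, 0.0, 0.0, 0.0], [0.027, 0.128, -0.023, 0.0, 0.0, 0.0], [0.009, 0.193, -0.007, 0.0, 0.0, 0.0], [-0.029, 0.243, 0.024, 0.0, 0.0, 0.0], [-0.079, 0.269, 0.067, 0.0, 0.0, 0.0]]
[[-0.056, -0.003, 0.046, 0.0, 0.0, 0.0], [-0.106, -0.035, 0.088, 0.0, 0.0, 0.0], [-0.142, -0.092, 0.118, 0.0, 0.0, 0.0], [-0.156, -0.164, 0.13, 0.0, 0.0, 0.0], [-0.146, -0.238, 0.122
[... 306 characters left out ...]
0.212, -0.005, 0.0, 0.0, 0.0], [-0.036, 0.264, 0.03, 0.0, 0.0, 0.0], [-0.09, 0.289, 0.075, 0.0, 0.0, 0.0]]
[[-0.057, -0.005, 0.048, 0.0, 0.0, 0.0], [-0.107, -0.041, 0.09, 0.0, 0.0, 0.0], [-0.143, -0.1, 0.12, 0.0, 0.0, 0.0], [-0.156, -0.172, 0.131, 0.0, 0.0, 0.0], [-0.146, -0.246, 0.123, 0.0, 0.0, 0.0]]
[[0.032, -0.062, -0.027, 0.0, 0.0, 0.0], [0.081, -0.102, -0.068, 0.0, 0.0, 0.0], [0.137, -0.112, -0.116, 0.0, 0.0, 0.0], [0.193, -0.091, -0.162, 0.0, 0.0, 0.0], [0.236, -0.043, -0.198, 0.0, 0.0, 0.0]]
[[0.026, 0.068, -0.021, 0.0, 0.0, 0.0], [0.027, 0.143, -0.023, 0.0, 0.0, 0.0], [0.027, 0.143, -0.023, 0.0, 0.0, 0.0], [0.027, 0.143, -0.023, 0.0, 0.0, 0.0], [0.027, 0.143, -0.023, 0.0, 0.0, 0.0]]
```

View pics/s3.png

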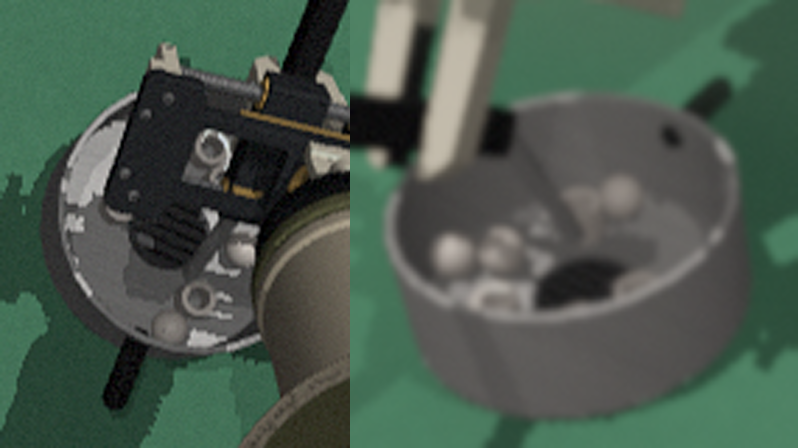

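The dark vent is mostly clear already, at about (170,240) in the left crop, and the pieces are spreading outward. I'll keep widening.

Call:
{"fn": "arm_command", "kwargs": {
  "increments": [
    [0.014,0.044,-0.013,0,0,0],
    [0.017,0.098,-0.015,0,0,0],
    [0.003,0.149,-0.004,0,0,0],
    [-0.027,0.189,0.021,0,0,0],
    [-0.067,0.211,0.055,0,0,0]
  ]
}}

```text
t: 12.22
tool_pos: [0.502, -0.1848, 0.2746]
orientation: [0.321, 2.426, -0.117]
force: [-0.2, -1.0, -0.9]
opening: 0.0134
gripper_force: 60.0
```

Call:
{"fn": "arm_command", "kwargs": {
  "increments": [
    [-0.044,-0.002,0.037,0,0,0],
    [-0.085,-0.028,0.07,0,0,0],
    [-0.114,-0.073,0.095,0,0,0],
    [-0.127,-0.131,0.106,0,0,0],
    [-0.12,-0.192,0.1,0,0,0]
  ]
}}

```text
t: 12.85
tool_pos: [0.5217, -0.2321, 0.2745]
orientation: [0.322, 2.426, -0.117]
force: [0.7, -0.5, -0.9]
opening: 0.0134
gripper_force: 60.0
```

Call:
{"fn": "arm_command", "kwargs": {
  "increments": [
    [0.025,-0.053,-0.021,0,0,0],
    [0.066,-0.088,-0.055,0,0,0],
    [0.114,-0.099,-0.095,0,0,0],
    [0.163,-0.084,-0.136,0,0,0],
    [0.203,-0.043,-0.17,0,0,0]
  ]
}}

```text
t: 13.48
tool_pos: [0.4672, -0.2252, 0.2745]
orientation: [0.323, 2.426, -0.117]
force: [0.8, 0.3, -1.4]
opening: 0.0135
gripper_force: 60.0
```

Call:
{"fn": "arm_command", "kwargs": {
  "increments": [
    [0.024,0.06,-0.02,0,0,0],
    [0.027,0.128,-0.023,0,0,0],
    [0.009,0.193,-0.007,0,0,0],
    [-0.029,0.243,0.024,0,0,0],
    [-0.079,0.269,0.067,0,0,0]
  ]
}}

```text
t: 14.1
tool_pos: [0.502, -0.178, 0.2744]
orientation: [0.321, 2.426, -0.117]
force: [0.3, -0.5, -1.4]
opening: 0.0137
gripper_force: 59.9
```

Call:
{"fn": "arm_command", "kwargs": {
  "increments": [
    [-0.056,-0.003,0.046,0,0,0],
    [-0.106,-0.035,0.088,0,0,0],
    [-0.142,-0.092,0.118,0,0,0],
    [-0.156,-0.164,0.13,0,0,0],
    [-0.146,-0.238,0.122,0,0,0]
  ]
}}

```text
t: 14.72
tool_pos: [0.5263, -0.2353, 0.2745]
orientation: [0.322, 2.426, -0.117]
force: [0.7, 2.1, -1.4]
opening: 0.014
gripper_force: 60.0
```

Call:
{"fn": "arm_command", "kwargs": {
  "increments": [
    [0.032,-0.062,-0.027,0,0,0],
    [0.081,-0.102,-0.068,0,0,0],
    [0.137,-0.112,-0.116,0,0,0],
    [0.193,-0.091,-0.162,0,0,0],
    [0.236,-0.043,-0.198,0,0,0]
  ]
}}

```text
t: 15.35
tool_pos: [0.4638, -0.2272, 0.2744]
orientation: [0.323, 2.426, -0.118]
force: [0.4, -0.3, -1.1]
opening: 0.0136
gripper_force: 59.8
```

Call:
{"fn": "arm_command", "kwargs": {
  "increments": [
    [0.026,0.068,-0.021,0,0,0],
    [0.027,0.143,-0.023,0,0,0],
    [0.006,0.212,-0.005,0,0,0],
    [-0.036,0.264,0.03,0,0,0],
    [-0.09,0.289,0.075,0,0,0]
  ]
}}

```text
t: 15.98
tool_pos: [0.5024, -0.177, 0.2746]
orientation: [0.321, 2.426, -0.117]
force: [-0.1, 0.0, -1.1]
opening: 0.0137
gripper_force: 59.8
```

```bash
python3 chk.py; python3 - <<'E'
from h import *
from plant import *
import cv2
b=read_camera("scene")["image"];a=read_camera("top")["image"]
A=cv2.resize(a[170:330,380:520],None,fx=2.8,fy=2.8,interpolation=cv2.INTER_CUBIC)
B=cv2.resize(b[190:300,160:270],(448,448),interpolation=cv2.INTER_CUBIC)
o=np.hstack([A[:,:350],B]);cv2.imwrite("pics/s4.png",o[:,:,::-1])
s=read_state();p0=s["tool_pos"];r0=R.from_rotvec(s["orientation"])
rr=r0*R.from_matrix(np.diag([-1.,1,-1]));tip=p0+r0.apply([0,0,.167])+rr.apply(TIP)
print("lift with inward 12mm")
d=(PAN-tip);d[2]=0;d/=np.linalg.norm(d)
T=[(p0+d*x+[0,0,z],r0) for x,z in((.012,0),(.012,.03),(.012,.08),(.012,.12),(.012,.125))]
calls(p0,r0,T)
E
```

```text
t 15.975 tip pan frame 0.01018803252277941 -0.03361319884406978 0.01411880328248169 F [-0.0527  0.0384 -1.0873] 0.013669610591907487
lift with inward 12mm
[[-0.004, -0.06, 0.004, 0.0, 0.0, 0.0], [-0.101, -0.06, -0.111, 0.0, 0.0, 0.0], [-0.262, -0.06, -0.303, 0.0, 0.0, 0.0], [-0.39, -0.06, -0.456, 0.0, 0.0, 0.0], [-0.406, -0.06, -0.475, 0.0, 0.0, 0.0]]
```

View pics/s4.png

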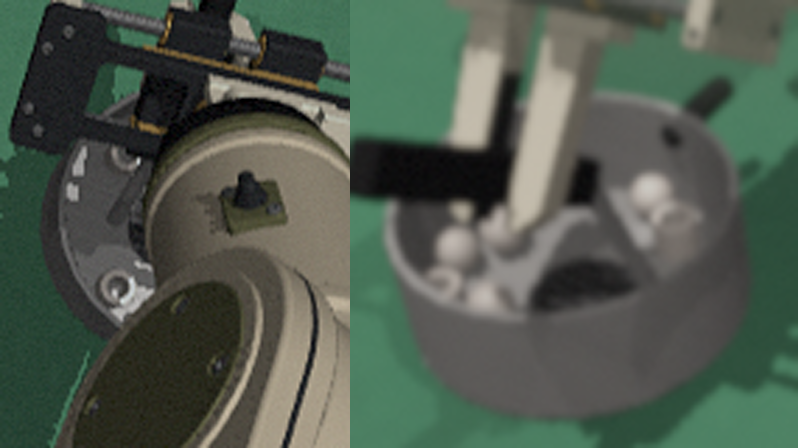

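The scene crop shows the vent clear, at about (590,285), with the pieces along the wall. I'll complete the widest round and then lift out.

Call:
{"fn": "arm_command", "kwargs": {
  "increments": [
    [-0.057,-0.005,0.048,0,0,0],
    [-0.107,-0.041,0.09,0,0,0],
    [-0.143,-0.1,0.12,0,0,0],
    [-0.156,-0.172,0.131,0,0,0],
    [-0.146,-0.246,0.123,0,0,0]
  ]
}}

```text
t: 16.7
tool_pos: [0.5259, -0.2354, 0.2744]
orientation: [0.322, 2.427, -0.117]
force: [-0.5, 0.8, -0.3]
opening: 0.0136
gripper_force: 59.8
```

Call:
{"fn": "arm_command", "kwargs": {
  "increments": [
    [0.032,-0.062,-0.027,0,0,0],
    [0.081,-0.102,-0.068,0,0,0],
    [0.137,-0.112,-0.116,0,0,0],
    [0.193,-0.091,-0.162,0,0,0],
    [0.236,-0.043,-0.198,0,0,0]
  ]
}}

```text
t: 17.32
tool_pos: [0.4635, -0.2272, 0.2743]
orientation: [0.323, 2.427, -0.117]
force: [-0.1, -0.2, -1.1]
opening: 0.0139
gripper_force: 59.8
```

```bash
python3 chk.py; python3 - <<'E'
from h import *
from plant import *
s=read_state();p0=s["tool_pos"];r0=R.from_rotvec(s["orientation"])
rr=r0*R.from_matrix(np.diag([-1.,1,-1]));g=p0+r0.apply([0,0,.167]);tip=g+rr.apply(TIP)
d=(PAN-tip);d[2]=0;d/=np.linalg.norm(d)
T=[(p0+d*x+[0,0,z],r0) for x,z in((.01,0),(.012,.03),(.012,.08),(.012,.12),(.012,.125))]
# untilt while moving back above the stand; lifted grip spot
b=g+d*.012+[0,0,.125]; e=np.array([.5546,.2073,.0747+.10])
n=15
for k in range(1,n+1):
    f=k/n;T.append(tcp(b+(e+[0,0,.07]-b)*min(1,f*1.0),rodR(YAW,40*max(0,1-2*f))))
T+=[tcp(e,rodR(YAW,0))]*5
calls(p0,r0,T)
E
```

```text
t 17.325 tip pan frame 0.024155899586670655 0.028394836355447643 0.013781274761214019 F [-0.0881 -0.1786 -1.0544] 0.013923789307809827
[[-0.03, 0.032, 0.025, 0.0, 0.0, 0.0], [-0.132, 0.038, -0.085, 0.0, 0.0, 0.0], [-0.292, 0.038, -0.277, 0.0, 0.0, 0.0], [-0.421, 0.038, -0.43, 0.0, 0.0, 0.0], [-0.437, 0.038, -0.45, 0.0, 0.0, 0.0]]
[[-0.034, 0.146, -0.02, 0.0, 0.029, 0.0], [-0.069, 0.291, -0.033, 0.0, 0.059, 0.0], [-0.103, 0.436, -0.038, 0.0, 0.089, 0.0], [-0.134, 0.581, -0.037, 0.0, 0.118, 0.0], [-0.163, 0.726, -0.029, 0.0, 0.148, 0.0]]
[[-0.03, 0.145, 0.001, 0.0, 0.029, 0.0], [-0.058, 0.291, 0.009, 0.0, 0.059, 0.0], [-0.048, 0.436, 0.015, 0.0, 0.074, 0.0], [0.0, 0.581, 0.013, 0.0, 0.074, 0.0], [0.048, 0.726, 0.01, 0.0, 0.074, 0.0]]
[[0.047, 0.145, 0.009, 0.0, 0.0, 0.0], [0.095, 0.29, 0.018, 0.0, 0.0, 0.0], [0.142, 0.436, 0.027, 0.0, 0.0, 0.0], [0.19, 0.581, 0.036, 0.0, 0.0, 0.0], [0.237, 0.726, 0.045, 0.0, 0.0, 0.0]]
[[0.0, 0.0, 0.35, 0.0, 0.0, 0.0], [0.0, 0.0, 0.35, 0.0, 0.0, 0.0], [0.0, 0.0, 0.35, 0.0, 0.0, 0.0], [0.0, 0.0, 0.35, 0.0, 0.0, 0.0], [0.0, 0.0, 0.35, 0.0, 0.0, 0.0]]
```

Call:
{"fn": "arm_command", "kwargs": {
  "increments": [
    [-0.03,0.032,0.025,0,0,0],
    [-0.132,0.038,-0.085,0,0,0],
    [-0.292,0.038,-0.277,0,0,0],
    [-0.421,0.038,-0.43,0,0,0],
    [-0.437,0.038,-0.45,0,0,0]
  ]
}}

```text
t: 17.95
tool_pos: [0.4768, -0.2227, 0.4046]
orientation: [0.32, 2.419, -0.121]
force: [-0.6, -0.4, -1.4]
opening: 0.0135
gripper_force: 59.8
```

Call:
{"fn": "arm_command", "kwargs": {
  "increments": [
    [-0.034,0.146,-0.02,0,0.029,0],
    [-0.069,0.291,-0.033,0,0.059,0],
    [-0.103,0.436,-0.038,0,0.089,0],
    [-0.134,0.581,-0.037,0,0.118,0],
    [-0.163,0.726,-0.029,0,0.148,0]
  ]
}}

```text
t: 18.58
tool_pos: [0.5346, -0.0862, 0.4236]
orientation: [0.382, 2.89, -0.044]
force: [0.5, 0.1, -2.7]
opening: 0.0137
gripper_force: 59.8
```

Call:
{"fn": "arm_command", "kwargs": {
  "increments": [
    [-0.03,0.145,0.001,0,0.029,0],
    [-0.058,0.291,0.009,0,0.059,0],
    [-0.048,0.436,0.015,0,0.074,0],
    [0,0.581,0.013,0,0.074,0],
    [0.048,0.726,0.01,0,0.074,0]
  ]
}}

```text
t: 19.2
tool_pos: [0.5636, 0.0563, 0.4185]
orientation: [-0.412, -3.112, -0.0]
force: [0.8, 0.2, -1.9]
opening: 0.0138
gripper_force: 59.8
```

Call:
{"fn": "arm_command", "kwargs": {
  "increments": [
    [0.047,0.145,0.009,0,0,0],
    [0.095,0.29,0.018,0,0,0],
    [0.142,0.436,0.027,0,0,0],
    [0.19,0.581,0.036,0,0,0],
    [0.237,0.726,0.045,0,0,0]
  ]
}}

```text
t: 19.82
tool_pos: [0.5554, 0.2089, 0.4097]
orientation: [-0.412, -3.112, 0.0]
force: [0.0, 0.0, -1.0]
opening: 0.0138
gripper_force: 59.8
```

Call:
{"fn": "arm_command", "kwargs": {
  "increments": [
    [0,0,0.1,0,0,0],
    [0,0,0.2,0,0,0],
    [0,0,0.3,0,0,0],
    [0,0,0.35,0,0,0],
    [0,0,0.35,0,0,0]
  ]
}}

```text
t: 20.45
tool_pos: [0.5552, 0.2072, 0.3406]
orientation: [-0.414, -3.112, 0.001]
force: [0.3, 0.3, -0.6]
opening: 0.0137
gripper_force: 59.8
```

```bash
python3 - <<'E'
from h import *
from plant import *
import cv2
np.set_printoptions(precision=4,suppress=True)
a=read_camera("top")["image"];b=read_camera("scene")["image"]
A=cv2.resize(a[190:310,390:510],(400,400),interpolation=cv2.INTER_CUBIC)
B=cv2.resize(b[150:310,400:560],(400,400),interpolation=cv2.INTER_CUBIC)
o=np.hstack([A,B]);cv2.imwrite("pics/s5.png",o[:,:,::-1])
s=read_state();p0=s["tool_pos"];r0=R.from_rotvec(s["orientation"]);print(s["t"],p0,s["force"])
e=np.array([.5546,.2073,.0752]);calls(p0,r0,[tcp(e+[0,0,h],rodR(YAW,0)) for h in(.07,.04,.015,.005,0)])
rr=r0*R.from_matrix(np.diag([-1.,1,-1]));tip=p0+r0.apply([0,0,.167])+rr.apply(TIP)
print((proj("scene",tip)-[400,150])*2.5, (proj("scene",p0+r0.apply([0,0,.167])+rr.apply([.1,0,.011]))-[400,150])*2.5)
E
```

```text
20.55 [0.5557 0.2076 0.3425] [ 0.1699  0.817  -1.0679]
[[0.005, -0.003, 0.152, 0.0, 0.0, 0.0], [0.005, -0.003, 0.302, 0.0, 0.0, 0.0], [0.005, -0.003, 0.427, 0.0, 0.0, 0.0], [0.005, -0.003, 0.477, 0.0, 0.0, 0.0], [0.005, -0.003, 0.502, 0.0, 0.0, 0.0]]
[161.8577  95.5656] [126.2268 239.9059]
```

View pics/s5.png

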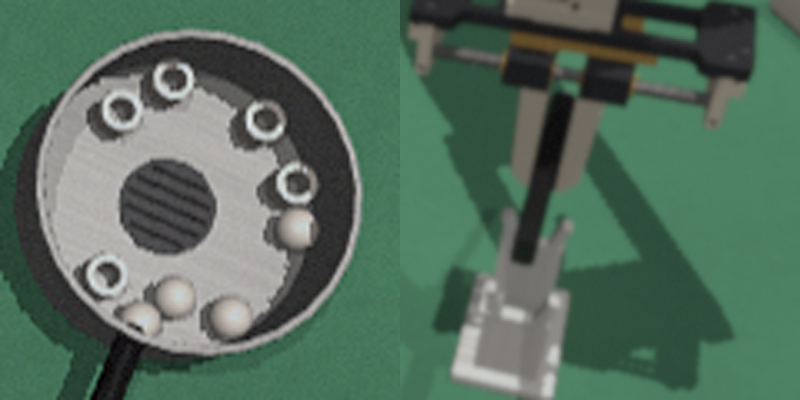

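All nine pieces lie well clear of the vent (vent centre (168,207) in the left crop, nearest ball at (175,297), about 47 mm away). The rod is level above the notches, so I'll lower it to where it was gripped and release it.

Call:
{"fn": "arm_command", "kwargs": {
  "increments": [
    [0.005,-0.003,0.12,0,0,0],
    [0.005,-0.003,0.24,0,0,0],
    [0.005,-0.003,0.36,0,0,0],
    [0.005,-0.003,0.44,0,0,0],
    [0.005,-0.003,0.47,0,0,0]
  ]
}}

```text
t: 21.18
tool_pos: [0.5542, 0.2074, 0.2475]
orientation: [-0.413, -3.114, 0.0]
force: [0.4, -0.3, -1.4]
opening: 0.0136
gripper_force: 59.8
```

Call:
{"fn": "arm_command", "kwargs": {
  "increments": [
    [0,0,0.01,0,0,0],
    [0,0,0.02,0,0,0],
    [0,0,0.03,0,0,0],
    [0,0,0.032,0,0,0],
    [0,0,0.032,0,0,0]
  ]
}}

```text
t: 21.8
tool_pos: [0.5545, 0.2075, 0.242]
orientation: [0.413, 3.114, 0.001]
force: [0.1, 1.5, 0.5]
opening: 0.0134
gripper_force: 59.8
```

Resting at the original height, so I'll open and retreat.

Call:
{"fn": "arm_command", "kwargs": {
  "increments": [
    [0,0,0,0,0,0],
    [0,0,0,0,0,0],
    [0,0,0,0,0,0],
    [0,0,0,0,0,0],
    [0,0,0,0,0,0]
  ],
  "fingers": -1
}}

```text
t: 22.42
tool_pos: [0.5542, 0.2075, 0.2415]
orientation: [-0.413, -3.114, 0.0]
force: [-0.3, 0.1, 0.1]
opening: 0.0592
gripper_force: 0.0
```

Call:
{"fn": "arm_command", "kwargs": {
  "increments": [
    [0,0,0,0,0,0],
    [0,0,0,0,0,0],
    [0,0,0,0,0,0],
    [0,0,0,0,0,0],
    [0,0,0,0,0,0]
  ]
}}

```text
t: 23.05
tool_pos: [0.5542, 0.2075, 0.2415]
orientation: [-0.413, -3.114, 0.0]
force: [-0.2, -0.1, -1.0]
opening: 0.0932
gripper_force: 0.0
```

Call:
{"fn": "arm_command", "kwargs": {
  "increments": [
    [0,0,-0.1,0,0,0],
    [0,0,-0.3,0,0,0],
    [0,0,-0.5,0,0,0],
    [0,0,-0.7,0,0,0],
    [0,0,-0.8,0,0,0]
  ]
}}

```text
t: 23.68
tool_pos: [0.5547, 0.2076, 0.4059]
orientation: [0.412, 3.109, 0.003]
force: [0.2, 0.8, 0.3]
opening: 0.093
gripper_force: 0.0
```

Call:
{"fn": "arm_command", "kwargs": {
  "increments": [
    [0.1,0.2,0,0,0,0],
    [0.2,0.4,0,0,0,0],
    [0.3,0.6,0,0,0,0],
    [0.4,0.8,0,0,0,0],
    [0.4,0.9,0,0,0,0]
  ]
}}

```text
t: 24.3
tool_pos: [0.5226, 0.4044, 0.4011]
orientation: [-0.409, -3.114, 0.0]
force: [0.4, -0.7, 0.1]
opening: 0.0929
gripper_force: 0.0
```

```bash
python3 - <<'E'
from plant import *
import cv2,numpy as np
a=read_camera("top")["image"];b=read_camera("scene")["image"]
A=cv2.resize(a[165:335,130:300],(400,400),interpolation=cv2.INTER_CUBIC)
B=cv2.resize(b[190:330,380:520],(400,400),interpolation=cv2.INTER_CUBIC)
cv2.imwrite("pics/s6.png",np.hstack([A,B])[:,:,::-1])
E
```

```text
(no output)
```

View pics/s6.png

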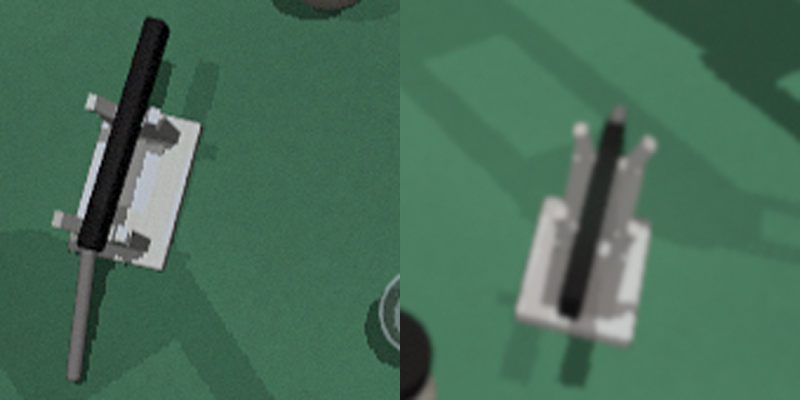

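The rod lies level in both notches, in the left crop from its tip at (75,380) to the handle end at (153,22), just as at the start. Handing in.

```bash
python3 -c "
from plant import *
print(close_job())"
```

```text
the job is handed in; nothing more can be done
None
```

The job is handed in at about 24 s of the 72 s limit: I stirred the pieces clockwise in several widening rounds, the last pictures showed all nine clear of the vent and the rod lying level in both notches, but the hand-in returned no verdict.

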